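# Load the cartridge reader's spring magazine, control on top

### The arm

A 6-joint arm with a two-finger parallel gripper is mounted at the origin on a cart in front of the work surface, level with it; the furniture and walls round the work are solid. World frame = base frame: x ahead of the robot, y to its left, z up, the work surface at z = 0. Lengths are in m, angles in degrees, forces in N, time in s.
With the tool pointing down it reaches from about 0.325 to 0.9 m from the base axis. Payload 6.1 kg.
Tool frame: the origin (TCP) lies on the centre line of the jaws, within the pads' length; the fingertips stand 25 mm ahead of it and the grasp point (between the pads) lies 6 mm ahead of it; x points along the fingers, y is the direction in which the jaws open and shut, and the axes are right-handed (so a half turn about x gives the same grasp; the last joint's range is limited). The gripper opens to 85 mm and grips with 20 to 120 N. Pads are 22 mm wide; open, the fingers measure 114 mm over their backs; the gripper's body (76 mm by 85 mm) begins 54 mm behind the grasp point. The pads swing forward as they close: fully open they stand 13 mm farther back than shut.
Start: joints at [-71.969, 12.628, 87.462, -0, 79.91, -7.225], TCP at [0.267, -0.565, 0.229] pointing down, gripper open.
Joint ranges: [-170.65, 170.65], [-52.31, 119.04], [5.05, 147.46], [-71.25, 251.25], [11.57, 151.72], [-153.62, 153.62]. Speed limits (degrees/s): [147.25, 147.25, 172.46, 180, 180, 180].

### API

Orientations are given as a 3x3 rotation matrix whose columns are the frame's x, y, z axes.
In Python, from cell import bot, get_image, get_calibration gives the robot as it stands.
- The arm moves only by the tool carry_out, never from a script. Its argument "steps" is text: rows parted by semicolons, each of 6 numbers parted by spaces: the shift along the tool's x, y, z in cm, then the turn, a rotation vector about the tool's x, y, z in rad. A call has 1 to 12 rows; each row is the pose to reach, as a shift and turn from the pose commanded when the call began, along the tool's axes at that moment; what a row does not reach only later rows make up. A row lasts 1/10 s, in which the tool goes at most 50 mm and 8.59 degrees, less where a joint would pass 70% of its speed; a pose out of reach is approached as far as the arm can. A call with a gripper value outside its range is refused whole. "gripper" is the closure in counts, from 0 (fully open) to 255 (shut), set as the call begins (left out, the last holds). The fingers move at their own pace and stop on an object; the grip force is fixed at half the most. Time passes only in rows, so rows that repeat a pose let the fingers close. It gives the time, the measured TCP pose, the force and the opening at its end, in the units of the state.
- bot.get_obs(): the state, without advancing time (a new reading comes with each control period).
- get_image(name): name is "scene" or "side" or "wrist"; returns (picture, depth): 400x640x3 uint8, red, green, blue; 400x640 float32, m along the optical axis (not along the pixel's ray), 0 where there is no reading.
- get_calibration(name): a dict with "intrinsics" (3x3 intrinsics, pixels), "extrinsics" (4x4, takes a point from world to camera coordinates); the wrist camera has in their place "tool_from_camera" (4x4, takes a point from camera to tool coordinates, whose origin is the TCP and whose axes are the tool frame's). Camera axes: x right, y up, looking along -z (the intrinsics and any distortion apply to the point x, -y, -z); pixel columns grow to the right and rows downward; lengths in m; the calibration is good to about 2 mm. The wrist camera is an equidistant fisheye: a pixel r from the principal point sees the ray r / f radians off the axis. A picture is of the moment at which its call begins: read the wrist's pose just before it. get_calibration takes no time and is no camera call.
- bot.finish_job(): hands the job in, once; it reports no verdict.
The state is a dict: "time_s": time; "q": joint angles; "qvel": joint speeds; "joint_torque": joint torques, N m; "ee_pos": TCP position; "eef_rot": TCP orientation; "wrist_force": force on the tool from outside, world axes, zero at the start; "torque": the same for the moment, N m; "grip_width": finger opening in m.
Only numpy, scipy, OpenCV 4.12 (cv2) and the standard library are available. Lean on these libraries where they do the work, as an engineer would, in place of code of your own. Each camera call takes 0.05 s, during which the arm holds its last target. There are 200 camera calls.

### The job

Load all three cartridges that lie on the trolley into the spring magazine of the reader: one after the other, each level and face up with its clipped-corner end towards the reader's housing, pressed down against the sprung platform until both end catches have snapped over it and it stays down by itself. The reader feeds from the top and the control cartridge (broad square window, no round well) has to be run first, so load the two test cartridges before it and leave the control on top. Leave the other things on the trolley where they are.

Things in the scene. Friction and masses are not known exactly. Their poses are not given: they have to be found in the camera images.
- reader: White cartridge reader, fixed on the trolley; open spring magazine at one end. Origin: on the trolley top (z = 0) below the middle of the magazine; x points along the magazine to the reader's housing, z up. Housing: x = 53 to 142 mm, 90 mm wide, 92 mm high. Magazine's outer end: x = -52 mm. Its foot is 28 mm high, 56 mm wide.
- magazine_mouth (a point): Middle of the magazine slot, 88 mm above the trolley (level of the catches' undersides); axes as the reader's. Slot 78.5 x 36.5 mm (x by y) between two end channels that wrap 13 mm round each corner and flare out about 5 mm at the mouth, top 103 mm above the trolley. Both long sides are open over 52 mm, so fingers can pass down beside a cartridge.
- catch_front (a joint): Sprung catch bolt in the end wall away from the housing: 0 sprung out 5 mm into the slot, 0.005 pushed back (m). Sloped above (98 down to 90 mm above the trolley), flat below (88 mm). A cartridge pressed down wedges both catches back; once its top is about 2 mm below 88 mm they snap over it and hold it. Pressing takes about 5 to 20 N.
- catch_rear (a joint): The same catch in the end wall next to the housing. When a cartridge is held, both catches read 0 and the top cartridge's centre is 82 mm above the trolley, those of the ones below it 70 and 58 mm. Pressing 2 to 5 mm beyond that and letting go makes sure of it.
- follower (a joint): How far the sprung platform (follower, 74 x 31 mm) of the magazine is pressed down, m. 0: empty, its top 84 mm above the trolley, 4 mm below the catches; about 0.008, 0.020 and 0.032 with one, two and three cartridges held; stop at 0.040. Spring: 3.6 N at 0, plus 200 N/m, so 11.6 N at the stop.
- test_1_mid (a point): Test cartridge: white, round sample well near its tail and a narrow window; 76 mm long, 34 mm wide, 12 mm thick, 35 g, lying face up on the trolley. This point is its centre, 6 mm above its underside. Its frame: x points to the leading end (the end with the two clipped corners), y across its width, z up out of its face. Grasp across the width.
- test_2_mid (a point): Test cartridge: white, round sample well near its tail and a narrow window; 76 mm long, 34 mm wide, 12 mm thick, 35 g, lying face up on the trolley. This point is its centre, 6 mm above its underside. Its frame: x points to the leading end (the end with the two clipped corners), y across its width, z up out of its face. Grasp across the width.
- control_mid (a point): Control cartridge: white, one broad nearly square dark window, a pale bar across its tail, no round well; 76 mm long, 34 mm wide, 12 mm thick, 35 g, lying face up on the trolley. This point is its centre, 6 mm above its underside. Its frame: x points to the leading end (the end with the two clipped corners), y across its width, z up out of its face. Grasp across the width.
- test_1_lead (a point): Middle of the leading end face of test 1 (38 mm from its centre along its x): the end with the two clipped corners.
- test_2_lead (a point): Middle of the leading end face of test 2 (38 mm from its centre along its x): the end with the two clipped corners.
- control_lead (a point): Middle of the leading end face of control (38 mm from its centre along its x): the end with the two clipped corners.
- instrument_case_mid (a point): Bystander, not to be disturbed: closed stainless instrument case, 206 x 83 mm, 57 mm high with its handle, along the back rail of the trolley (rails 69 mm high run round the trolley top, with posts 108 mm high at its corners). The point is its centre.
- gauze_pack_mid (a point): Bystander, not to be disturbed: flat sealed gauze pack, 86 x 59 x 13 mm, lying on the lid of the instrument case. The point is its centre.
- tape_roll_mid (a point): Bystander, not to be disturbed: roll of white tape lying flat, 69 mm across, 25 mm high. The point is its centre.
- ointment_pot_mid (a point): Bystander, not to be disturbed: small round ointment pot with screw lid, 36 mm across, 53 mm high. The point is its centre.
- forceps_mid (a point): Bystander, not to be disturbed: steel thumb forceps, 137 x 20 x 10 mm, lying between the cartridge places. The point is its centre.
- marker_pen_mid (a point): Bystander, not to be disturbed: marker pen, 139 mm long, 13 mm thick, lying at the right-hand edge of the trolley. The point is its centre.
- orange_bottle_mid (a point): Bystander, not to be disturbed: screw-cap medicine bottle, 44 mm across, 119 mm high. The point is its centre.
- vial_1_mid (a point): Bystander, not to be disturbed: small vial with dark cap, 29 mm across, 74 mm high. The point is its centre.
- vial_2_mid (a point): Bystander, not to be disturbed: small vial with dark cap, 29 mm across, 74 mm high. The point is its centre.

How it is judged:
By the outcome, as a careful person would: the job done as asked, in the order asked, and still so for the second after the job is handed in, with the robot touching nothing.
It also fails if it takes over 72 s, if anything falls off the work surface, if the arm or the gripper's body presses on something with over 40 N, if the wrist force passes 120 N, or if a joint passes its speed limit or range.

## Working session

There is one attempt and no reset: what is moved stays moved. The work goes in short steps, Python scripts to look and compute and a tool call to move; the robot and the scene stay as the last step left them, time stands still between calls to the robot, and variables do not carry over. Pictures are saved under pics/ and viewed, about 8 in all and at most 12, crops included, and the job is handed in when it is done.

Besides the shell and the picture viewer there is one more tool, called after ">>>" by a JSON object that holds its "op" and its "data". carry_out: Moves the arm, as the interface text tells. Its arguments: {"type":"object","properties":{"steps":{"type":"string"},"gripper":{"type":"number"}},"required":["steps"]}

```bash
mkdir -p pics; ls
python3 - <<'E'
from cell import bot,get_image,get_calibration
import cv2,numpy as np
for n in("scene","side"):
    p,d=get_image(n); cv2.imwrite(f"pics/{n}0.png",p[:,:,::-1]); np.savez(f"{n}0.npz",p=p,d=d)
    c=get_calibration(n); print(n,np.round(c["intrinsics"],1).tolist(),np.round(c["extrinsics"],3).tolist(),[k for k in c])
o=bot.get_obs()
p,d=get_image("wrist"); cv2.imwrite("pics/wrist0.png",p[:,:,::-1]); np.savez("wrist0.npz",p=p,d=d,pos=o["ee_pos"],R=o["eef_rot"])
print({k:np.round(v,3).tolist() for k,v in get_calibration("wrist").items()})
print(o)
E
```

```text
pics
scene [[414.7, 0.0, 321.1], [0.0, 414.7, 189.4], [0.0, 0.0, 1.0]] [[-0.789, -0.615, -0.007, 0.469], [0.404, -0.527, 0.748, -0.241], [-0.463, 0.587, 0.664, -0.824], [0.0, 0.0, 0.0, 1.0]] ['intrinsics', 'extrinsics']
side [[439.5, 0.0, 324.3], [0.0, 439.5, 199.0], [0.0, 0.0, 1.0]] [[0.987, -0.162, -0.003, -0.515], [0.084, 0.494, 0.866, -0.145], [-0.139, -0.854, 0.501, -0.822], [0.0, 0.0, 0.0, 1.0]] ['intrinsics', 'extrinsics']
{'intrinsics': [[309.707, 0.0, 320.284], [0.0, 309.707, 199.575], [0.0, 0.0, 1.0]], 'tool_from_camera': [[-0.0, 0.325, -0.946, -0.144], [1.0, 0.0, -0.0, 0.0], [-0.0, -0.946, -0.325, -0.083], [0.0, 0.0, 0.0, 1.0]]}
{'time_s': 0.1, 'q': array([-7.19681814e+01,  1.26718040e+01,  8.75209707e+01, -6.84582491e-04,
        7.99105365e+01, -7.22566371e+00]), 'qvel': array([ 0.07011391, -0.0373386 , -0.07510547,  0.01885981,  0.07001134,
        0.01650406]), 'joint_torque': array([ 1.46930310e-03, -4.98239529e+01, -3.90548086e+01, -2.13861449e-04,
        5.67338939e-03,  7.02921241e-06]), 'ee_pos': array([ 0.26648933, -0.56471446,  0.22828069]), 'eef_rot': array([[-5.69332278e-04,  4.26688243e-01, -9.04398596e-01],
       [ 1.71091687e-03, -9.04397003e-01, -4.26688568e-01],
       [-9.99998374e-01, -1.79027839e-03, -2.15125706e-04]]), 'wrist_force': array([ 0.02624497, -0.84082802,  0.2934015 ]), 'torque': array([ 0.00491753, -0.01999977,  0.01185086]), 'grip_width': 0.08509434974992168}
```

View pics/scene0.png

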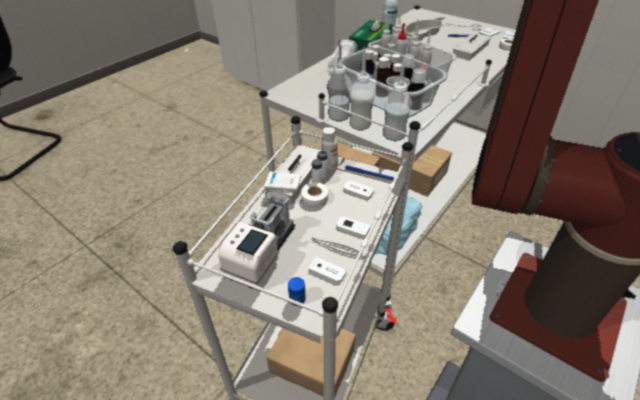

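View pics/side0.png

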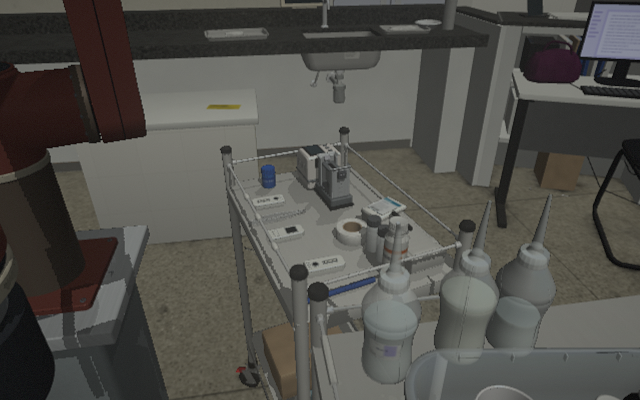

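The scene picture shows three cartridges at about (358,190), (352,227) with the broad window (the control) and (327,270). The reader is at (250,248), with its magazine near (270,215). The side view agrees: cartridges at (268,201), (286,233) and (324,265), magazine at (338,180).

```bash
cat > h.py <<'E'
import numpy as np,cv2
from cell import bot,get_image,get_calibration
def rays(name,uv,pose=None):
    """origin, unit dirs in world"""
    c=get_calibration(name);K=c["intrinsics"];uv=np.atleast_2d(np.array(uv,float))
    x=(uv-[K[0,2],K[1,2]])/[K[0,0],K[1,1]]
    if name=="wrist":
        r=np.linalg.norm(x,axis=1,keepdims=True)+1e-9
        v=np.c_[x[:,:1]/r*np.sin(r),-x[:,1:]/r*np.sin(r),-np.cos(r)]
        T=np.eye(4);T[:3,:3]=pose[1];T[:3,3]=pose[0];M=T@c["tool_from_camera"]
    else:
        v=np.c_[x[:,0],-x[:,1],-np.ones(len(x))];M=np.linalg.inv(c["extrinsics"])
    v=v@M[:3,:3].T
    return M[:3,3],v/np.linalg.norm(v,axis=1,keepdims=True)
def onplane(name,uv,z,pose=None):
    o,v=rays(name,uv,pose);return o+v*((z-o[2])/v[:,2])[:,None]
def proj(P,pose):
    c=get_calibration("wrist");K=c["intrinsics"]
    T=np.eye(4);T[:3,:3]=pose[1];T[:3,3]=pose[0];M=np.linalg.inv(T@c["tool_from_camera"])
    q=np.atleast_2d(P)@M[:3,:3].T+M[:3,3];x=np.c_[q[:,0],-q[:,1]];n=np.linalg.norm(x,axis=1)
    th=np.arctan2(n,-q[:,2]);return x/n[:,None]*th[:,None]*K[0,0]+[K[0,2],K[1,2]]
def shot(n):
    o=bot.get_obs();p,d=get_image("wrist");cv2.imwrite(f"pics/{n}.png",p[:,:,::-1])
    np.savez(n+".npz",p=p,d=d,pos=o["ee_pos"],R=o["eef_rot"]);return p,d,(o["ee_pos"],o["eef_rot"])
def load(n):
    f=np.load(n+".npz");return f["p"],f["d"],(f["pos"],f["R"])
E
python3 - <<'E'
from h import *
print(onplane("scene",[[358,190],[352,227],[327,270]],.012).round(3).tolist())
print(onplane("side",[[324,265],[286,233],[268,201]],.012).round(3).tolist())
print(onplane("scene",[[270,208],[248,237]],.09).round(3).tolist(),onplane("side",[[338,165],[318,152]],.1).round(3).tolist())
p,d,po=load("wrist0")
print(po,proj([[.4,-.4,.01],[.6,-.5,.09]],po))
E
```

```text
[[0.51, -0.047, 0.012], [0.447, 0.071, 0.012], [0.417, 0.207, 0.012]]
[[0.511, -0.066, 0.012], [0.449, 0.052, 0.012], [0.419, 0.192, 0.012]]
[[0.585, 0.196, 0.09], [0.562, 0.287, 0.09]] [[0.583, 0.177, 0.1], [0.549, 0.257, 0.1]]
(array([ 0.26648933, -0.56471446,  0.22828069]), array([[-5.69332278e-04,  4.26688243e-01, -9.04398596e-01],
       [ 1.71091687e-03, -9.04397003e-01, -4.26688568e-01],
       [-9.99998374e-01, -1.79027839e-03, -2.15125706e-04]])) [[ 241.74833519   11.29788354]
 [ 402.65338307 -118.85064113]]
```

View pics/wrist0.png

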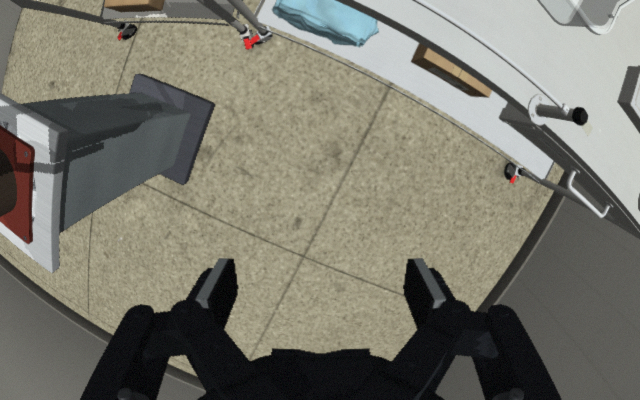

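The start view shows only floor, with the trolley out of the frame at the top. I'll raise the arm and move over the trolley.

```bash
cat >> h.py <<'E'
from scipy.spatial.transform import Rotation as Ro
def Rdown(yaw):  # tool x down, tool y at angle yaw (deg)
    a=np.radians(yaw);x=np.array([0,0,-1.]);y=np.array([np.cos(a),np.sin(a),0]);return np.c_[x,y,np.cross(x,y)]
def go(p,yaw,frm=None):
    """print row to reach p,yaw from the present (or given) pose"""
    o=bot.get_obs();p0,R0=frm or (o["ee_pos"],o["eef_rot"])
    s=R0.T@(np.array(p)-p0)*100;r=Ro.from_matrix(R0.T@Rdown(yaw)).as_rotvec()
    print("row:"," ".join(f"{v:.2f}" for v in s)," ".join(f"{v:.4f}" for v in r), "| t",o["time_s"],"pos",o["ee_pos"].round(4),"F",o["wrist_force"].round(1),"w",round(o["grip_width"],4))
E
python3 -c "
from h import *
go([.42,.08,.40],10)"
```

```text
row: -17.07 -51.79 -41.40 -1.3045 -0.0011 0.0011 | t 0.15 pos [ 0.2665 -0.5648  0.2284] F [ 0.5  0.2 -0.4] w 0.0855
```

>>> {"op": "carry_out", "data": {"steps": "-17 0 0 0 0 0;-17 0 0 0 0 0;-17 0 0 0 0 0;-17 -51.8 -41.4 -1.3045 -0.001 0.001;-17 -51.8 -41.4 -1.3045 -0.001 0.001;-17 -51.8 -41.4 -1.3045 -0.001 0.001;-17 -51.8 -41.4 -1.3045 -0.001 0.001;-17 -51.8 -41.4 -1.3045 -0.001 0.001;-17 -51.8 -41.4 -1.3045 -0.001 0.001;-17 -51.8 -41.4 -1.3045 -0.001 0.001;-17 -51.8 -41.4 -1.3045 -0.001 0.001;-17 -51.8 -41.4 -1.3045 -0.001 0.001"}}

```text
time_s: 1.35
ee_pos: [0.3705, -0.1257, 0.3928]
eef_rot: [[0.001, 0.984, 0.178], [-0.001, 0.178, -0.984], [-1.0, 0.001, 0.002]]
wrist_force: [1.8, -0.4, 0.3]
grip_width: 0.0855
```

```bash
python3 -c "
from h import *
go([.42,.08,.40],10)"
```

```text
row: -0.74 8.54 -19.36 0.0049 0.0016 -0.0007 | t 1.35 pos [ 0.3705 -0.1257  0.3928] F [ 1.8 -0.4  0.3] w 0.0855
```

>>> {"op": "carry_out", "data": {"steps": "-0.7 8.5 -19.4 0.0 0 0;-0.7 8.5 -19.4 0.0 0 0;-0.7 8.5 -19.4 0.0 0 0;-0.7 8.5 -19.4 0.0 0 0;-0.7 8.5 -19.4 0.0 0 0;-0.7 8.5 -19.4 0.0 0 0;-0.7 8.5 -19.4 0.0 0 0"}}

```text
time_s: 2.05
ee_pos: [0.4206, 0.0775, 0.3993]
eef_rot: [[-0.0, 0.985, 0.174], [-0.002, 0.174, -0.985], [-1.0, -0.001, 0.002]]
wrist_force: [-0.6, 0.2, 0.8]
grip_width: 0.0851
```

```bash
python3 -c "
from h import *
shot('w1');go([.42,.08,.40],10)"
```

```text
row: -0.06 -0.01 -0.31 -0.0012 0.0019 0.0004 | t 2.1 pos [0.4206 0.077  0.3994] F [-0.1 -0.4 -0. ] w 0.0853
```

View pics/w1.png

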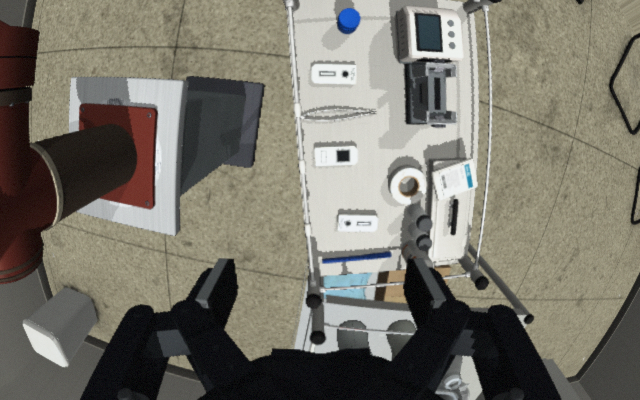

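The picture shows the test cartridges at (333,73), well on the right so lead left, and (357,223), well on the left so lead right. The control is at (336,155) with its window on the right. The reader's magazine is at (432,93) with the housing above it (+y), and the forceps, tape and pot are clear of it. Next I'll measure outlines.

```bash
cat >> h.py <<'E'
def carts(p,po,thr=225,amin=100,amax=20000,z=.012):
    g=p.min(axis=2);m=cv2.inRange(g,thr,255);m=cv2.morphologyEx(m,cv2.MORPH_CLOSE,np.ones((3,3)))
    out=[]
    for c in cv2.findContours(m,cv2.RETR_EXTERNAL,cv2.CHAIN_APPROX_NONE)[0]:
        c=cv2.convexHull(c).reshape(-1,2).astype(float)
        w=onplane("wrist",c,z,po)
        if np.ptp(w,axis=0).max()>.3: continue
        (cx,cy),(a,b),t=cv2.minAreaRect((w[:,:2]*1000).astype(np.float32))
        if a<b:a,b,t=b,a,t+90
        if 60<a<92 and 24<b<45: out.append((cx/1000,cy/1000,a,b,((t+90)%180)-90,c.mean(0).round(0)))
    return out
E
python3 - <<'E'
from h import *
p,d,po=load("w1")
print(bot.get_obs()["q"].round(1))
for thr in(190,205,215,225,235):
    print(thr)
    for r in carts(p,po,thr): print([np.round(v,3) for v in r])
for u,v in[(333,60),(357,240),(336,170),(333,66)]: print(p[v,u], d[v,u])
c=p[0:245,290:490,::-1];cv2.imwrite("pics/c1.png",cv2.resize(c,None,fx=2.4,fy=2.4,interpolation=cv2.INTER_CUBIC))
E
```

```text
[ -0.1 -18.2  99.3  -0.1  98.9 -10.1]
190
[np.float64(0.462), np.float64(0.332), np.float64(62.239), np.float64(30.423), np.float64(14.082), array([371.,  10.])]
205
[np.float64(0.552), np.float64(-0.145), np.float64(76.644), np.float64(30.062), np.float64(12.228), array([363., 266.])]
[np.float64(0.028), np.float64(-0.124), np.float64(75.494), np.float64(43.092), np.float64(0.495), array([125., 212.])]
215
[np.float64(0.516), np.float64(-0.058), np.float64(75.824), np.float64(37.776), np.float64(7.645), array([357., 224.])]
[np.float64(0.451), np.float64(0.064), np.float64(75.545), np.float64(33.934), np.float64(10.219), array([339., 154.])]
[np.float64(0.421), np.float64(0.203), np.float64(73.986), np.float64(32.795), np.float64(10.076), array([328.,  74.])]
225
[np.float64(0.515), np.float64(-0.056), np.float64(74.474), np.float64(30.921), np.float64(9.764), array([359., 225.])]
[np.float64(0.45), np.float64(0.063), np.float64(73.775), np.float64(32.386), np.float64(12.773), array([335., 154.])]
[np.float64(0.42), np.float64(0.202), np.float64(72.413), np.float64(31.392), np.float64(10.773), array([328.,  75.])]
235
[np.float64(0.514), np.float64(-0.055), np.float64(72.414), np.float64(28.811), np.float64(9.496), array([360., 225.])]
[np.float64(0.421), np.float64(0.202), np.float64(70.538), np.float64(29.874), np.float64(8.973), array([334.,  75.])]
[204 206 198] 0.49060816
[219 219 211] 0.6032217
[215 216 207] 0.5567089
[239 241 240] 0.4853831
```

View pics/c1.png

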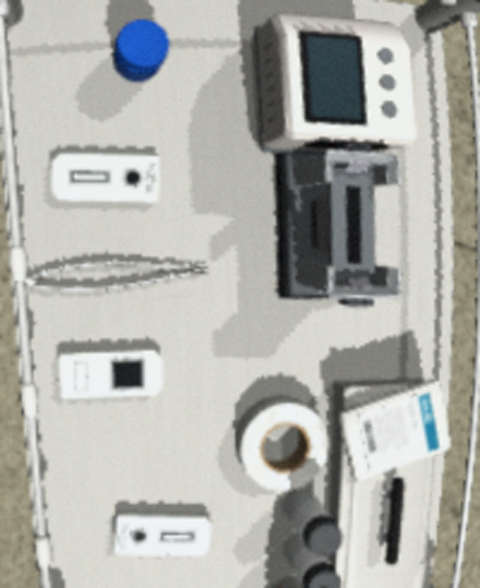

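The crop shows T1 with its well on the right (lead towards -x), and the control and T2 with leads towards +x, all with long axes at about 10°. The magazine is at crop (355,225) with the housing above it. Next is a closer look at the magazine.

>>> {"op": "carry_out", "data": {"steps": "10 14 0 0 0 0;10 14 0 0 0 0;10 14 0 0 0 0;10 14 0 0 0 0;10 14 0 0 0 0;10 14 0 0 0 0"}}

```text
time_s: 2.7
ee_pos: [0.5583, 0.1006, 0.2996]
eef_rot: [[-0.001, 0.985, 0.171], [-0.002, 0.171, -0.985], [-1.0, -0.001, 0.001]]
wrist_force: [-0.6, 0.1, 1.1]
grip_width: 0.0855
```

Run:
```python
from h import *
p,d,po=shot("w2"); print(po[0],np.degrees(np.arctan2(po[1][1,1],po[1][0,1])))
for thr in(210,220,230):
    for r in carts(p,po,thr): print(thr,[np.round(v,3).tolist() for v in r])
uv=proj([[.585,.185,.1]],po)[0];print(uv)
u,v=int(uv[0]),int(uv[1]);u0,v0=max(u-110,0),max(v-110,0);print(u0,v0)
c=p[v0:v0+200,u0:u0+240,::-1];cv2.imwrite("pics/c2.png",cv2.resize(c,None,fx=3,fy=3,interpolation=cv2.INTER_CUBIC))
```

```text
[0.55833197 0.10056346 0.29958529] 9.861953255495573
210 [0.515, -0.055, 75.507, 33.751, 8.621, [280.0, 249.0]]
210 [0.45, 0.063, 73.976, 32.833, 12.336, [245.0, 169.0]]
210 [0.42, 0.203, 73.136, 32.223, 9.626, [230.0, 70.0]]
220 [0.515, -0.056, 73.165, 32.291, 10.57, [282.0, 250.0]]
220 [0.45, 0.063, 73.349, 31.518, 13.378, [246.0, 168.0]]
220 [0.42, 0.203, 71.968, 31.925, 9.867, [232.0, 71.0]]
230 [0.515, -0.055, 70.116, 29.789, 9.244, [281.0, 248.0]]
230 [0.421, 0.202, 70.086, 30.337, 8.998, [230.0, 70.0]]
[358.29708394 101.71958262]
248 0
```

View pics/c2.png

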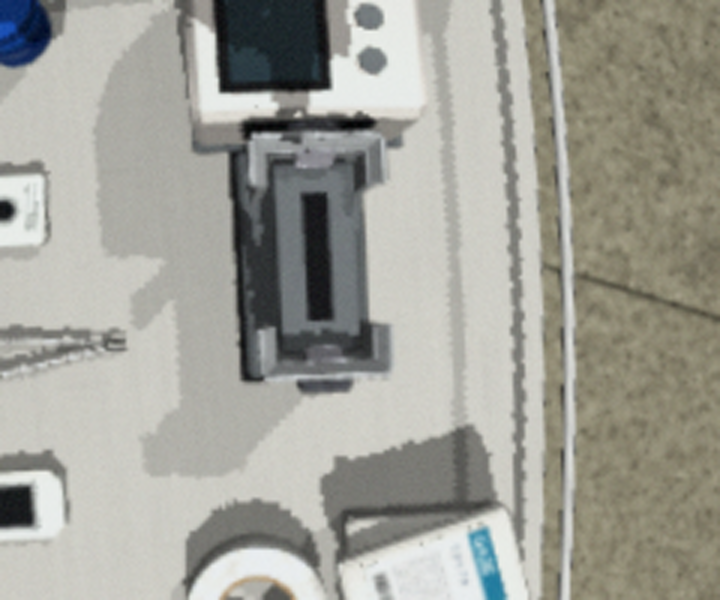

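The crop shows the magazine's grey platform with its dark centre slot, corners at about crop (302,193), (327,193), (332,320) and (306,320). The end channels' tops are at about (250,135), (383,133), (388,373) and (262,380).

Run:
```python
from h import *
p,d,po=load("w2")
f=lambda c,z:onplane("wrist",np.array(c)/3+[248-1/3,0-1/3],z,po)
# dark slot by mask
g=p.max(axis=2);m=np.zeros_like(g);m[55:115,335:372]=(g[55:115,335:372]<60)
n,l,s,c=cv2.connectedComponentsWithStats(m);
for i in range(1,n):
    if s[i,4]>100:
        ys,xs=np.where(l==i);w=onplane("wrist",np.c_[xs,ys],.084,po)
        print(s[i],cv2.minAreaRect((w[:,:2]*1000).astype(np.float32)))
for name,c,z in(("slot",[(302,193),(327,193),(332,320),(306,320)],.084),("foll",[(276,166),(355,166),(362,334),(282,335)],.084),("chan",[(250,135),(383,133),(388,373),(262,380)],.103)):
    w=f(c,z)[:,:2];e=w[:2].mean(0)-w[2:].mean(0)
    print(name,w.mean(0).round(4),"len",np.linalg.norm(e).round(4),"dir",np.degrees(np.arctan2(e[1],e[0])).round(1),np.linalg.norm(w[1]-w[0]).round(4),np.linalg.norm(w[2]-w[3]).round(4))
o,v=rays("wrist",[[353,88]],po)
h=f([(200,118),(415,118)],.092);print("house",h.round(3).tolist())
go([.4205,.2025,.15],99.8)
```

```text
[335  63   9  52 228] ((560.131591796875, 195.30287170410156), (8.416377067565918, 59.767417907714844), 15.607390403747559)
[349  64  10  43 329] ((577.6353759765625, 203.0834197998047), (9.056845664978027, 49.178436279296875), 13.37996768951416)
slot [0.5778 0.203 ] len 0.0495 dir 102.4 0.0095 0.01
foll [0.5782 0.2057] len 0.0658 dir 102.5 0.0301 0.031
chan [0.5775 0.2031] len 0.09 dir 102.4 0.048 0.0466
house [[0.525, 0.247, 0.092], [0.604, 0.263, 0.092]]
row: 15.05 -11.86 -12.40 -1.5693 0.0020 0.0005 | t 2.75 pos [0.5585 0.1009 0.3008] F [-0.3 -0.2  0.3] w 0.085
```

>>> {"op": "carry_out", "data": {"gripper": 100, "steps": "15 -11.9 -12.4 -1.5693 0 0;15 -11.9 -12.4 -1.5693 0 0;15 -11.9 -12.4 -1.5693 0 0;15 -11.9 -12.4 -1.5693 0 0;15 -11.9 -12.4 -1.5693 0 0;15 -11.9 -12.4 -1.5693 0 0;15 -11.9 -12.4 -1.5693 0 0;15 -11.9 -12.4 -1.5693 0 0;15 -11.9 -12.4 -1.5693 0 0;15 -11.9 -12.4 -1.5693 0 0;15 -11.9 -12.4 -1.5693 0 0;15 -11.9 -12.4 -1.5693 0 0"}}

```text
time_s: 3.95
ee_pos: [0.4207, 0.2033, 0.1516]
eef_rot: [[0.004, -0.172, 0.985], [-0.0, 0.985, 0.172], [-1.0, -0.001, 0.004]]
wrist_force: [0.3, -0.6, 0.4]
grip_width: 0.0524
```

Run:
```python
from h import *
p,d,po=shot("w3")
for thr in(205,215,225):
    for r in carts(p,po,thr): print(thr,[np.round(v,4).tolist() for v in r])
go([.4205,.2025,.028],99.8)
```

```text
205 [0.5825, 0.0221, 68.013, 34.3723, -67.6492, [156.0, 287.0]]
205 [0.514, -0.0553, 76.0422, 34.1242, 8.4177, [99.0, 222.0]]
205 [0.4499, 0.0632, 75.2724, 33.3199, 12.788, [180.0, 186.0]]
205 [0.42, 0.2024, 74.2169, 32.7746, 9.3308, [320.0, 188.0]]
215 [0.5831, 0.022, 67.2904, 33.5389, -67.6492, [157.0, 288.0]]
215 [0.514, -0.0549, 74.294, 32.4722, 8.3555, [100.0, 228.0]]
215 [0.4495, 0.0633, 74.053, 32.4239, 12.4249, [183.0, 196.0]]
215 [0.4199, 0.2026, 73.95, 32.3368, 9.8596, [321.0, 181.0]]
225 [0.5829, 0.0218, 66.5541, 32.5396, -69.0189, [155.0, 287.0]]
225 [0.5136, -0.0547, 72.9128, 31.3179, 8.2188, [100.0, 226.0]]
225 [0.4491, 0.0631, 72.6047, 31.7705, 11.9398, [181.0, 188.0]]
225 [0.4199, 0.2023, 71.9936, 31.3263, 9.8372, [317.0, 178.0]]
row: 12.33 -0.07 -0.07 -0.0003 0.0035 0.0010 | t 4.0 pos [0.4206 0.2034 0.1513] F [ 0.3 -0.5 -0.2] w 0.0518
```

View pics/w3.png

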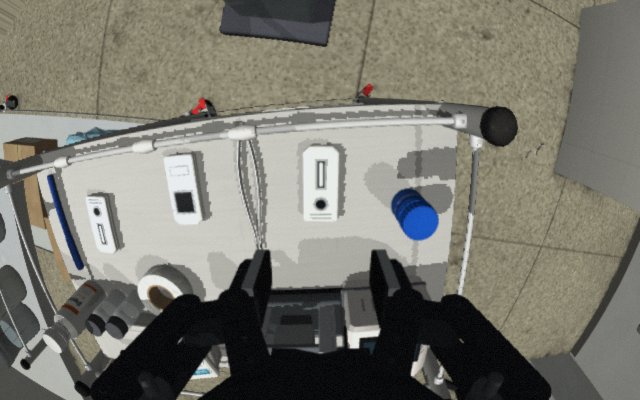

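T1 lies straight ahead at (321,182), with its clipped end up towards the rail and its well at the tail. The measured pose agrees with the earlier views. I'll descend, grip and lift.

>>> {"op": "carry_out", "data": {"steps": "6 -0.1 -0.1 0 0.003 0;11 -0.1 -0.1 0 0.003 0;12.3 -0.1 -0.1 0 0.003 0;12.3 -0.1 -0.1 0 0.003 0;12.3 -0.1 -0.1 0 0.003 0"}}

```text
time_s: 4.5
ee_pos: [0.4198, 0.2023, 0.0276]
eef_rot: [[-0.002, -0.171, 0.985], [-0.002, 0.985, 0.171], [-1.0, -0.001, -0.002]]
wrist_force: [0.5, 0.2, 0.8]
grip_width: 0.052
```

>>> {"op": "carry_out", "data": {"gripper": 255, "steps": "0 0 0 0 0 0;0 0 0 0 0 0;0 0 0 0 0 0;0 0 0 0 0 0;0 0 0 0 0 0"}}

```text
time_s: 5.0
ee_pos: [0.4195, 0.2024, 0.0269]
eef_rot: [[-0.002, -0.172, 0.985], [-0.002, 0.985, 0.172], [-1.0, -0.001, -0.002]]
wrist_force: [-0.1, -0.3, -0.2]
grip_width: 0.0003
```

Run:
```python
from h import *
o=bot.get_obs()
go([.4205,.2025,.17],99.8)
# from lifted pose to over magazine
go([.5777,.203,.17],12.4,(np.array([*o["ee_pos"][:2],.17]),o["eef_rot"]))
```

```text
row: -14.31 -0.02 0.07 0.0019 -0.0021 0.0012 | t 5.0 pos [0.4195 0.2024 0.0269] F [-0.1 -0.3 -0.2] w 0.0003
row: -0.03 -2.66 15.60 1.5274 -0.0008 0.0026 | t 5.0 pos [0.4195 0.2024 0.0269] F [-0.1 -0.3 -0.2] w 0.0003
```

The jaws shut completely, so the grasp missed. I'll look before moving anything else.

Run:
```python
from h import *
p,d,po=shot("w4")
c=p[100:400,160:480,::-1];cv2.imwrite("pics/c4.png",cv2.resize(c,None,fx=2,fy=2,interpolation=cv2.INTER_CUBIC))
```

```text
(no output)
```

View pics/c4.png

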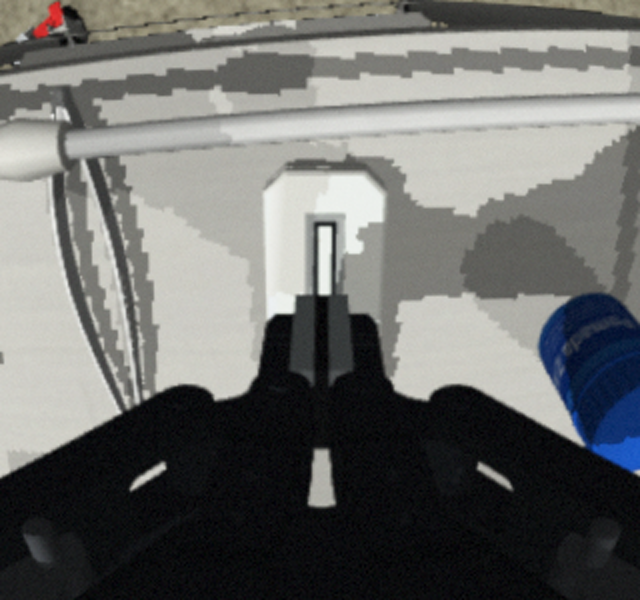

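The crop shows the jaws shut just above the cartridge, which hasn't moved. I'll read the fingertip height from the depth image.

Run:
```python
from h import *
p,d,po=load("w4")
c=get_calibration("wrist")
for v in range(244,300,4):
    for u in(313,330):
        o,r=rays("wrist",[[u,v]],po)
        M=c["tool_from_camera"];ax=po[1]@(-M[:3,2])
        P=o+r[0]*d[v,u]/(r[0]@ax); print((u,v),P.round(4),"tool",(po[1].T@(P-po[0])).round(4))
```

```text
(313, 244) [0.4181 0.1976 0.0105] tool [ 0.0163 -0.0045 -0.0022]
(330, 244) [0.4162 0.2072 0.0108] tool [ 0.016   0.0054 -0.0023]
(313, 248) [0.408  0.1965 0.0346] tool [-0.0077 -0.0039 -0.0123]
(330, 248) [0.4073 0.205  0.0332] tool [-0.0063  0.0046 -0.0115]
(313, 252) [0.409  0.1967 0.0369] tool [-0.01   -0.0038 -0.0113]
(330, 252) [0.4069 0.2047 0.0382] tool [-0.0113  0.0045 -0.012 ]
(313, 256) [0.4086 0.1967 0.0417] tool [-0.0148 -0.0037 -0.0117]
(330, 256) [0.4072 0.2047 0.0418] tool [-0.0149  0.0044 -0.0118]
(313, 260) [0.4081 0.1967 0.0463] tool [-0.0194 -0.0036 -0.0122]
(330, 260) [0.4073 0.2046 0.0454] tool [-0.0185  0.0043 -0.0117]
(313, 264) [0.4088 0.1969 0.0488] tool [-0.0219 -0.0036 -0.0115]
(330, 264) [0.4071 0.2045 0.0494] tool [-0.0225  0.0042 -0.0119]
(313, 268) [0.4081 0.1969 0.0535] tool [-0.0266 -0.0035 -0.0123]
(330, 268) [0.4073 0.2044 0.0526] tool [-0.0257  0.0041 -0.0117]
(313, 272) [0.4082 0.197  0.0565] tool [-0.0296 -0.0034 -0.012 ]
(330, 272) [0.4076 0.2044 0.0555] tool [-0.0286  0.004  -0.0114]
(313, 276) [0.4085 0.1971 0.0593] tool [-0.0324 -0.0034 -0.0118]
(330, 276) [0.4067 0.2041 0.0602] tool [-0.0333  0.0038 -0.0124]
(313, 280) [0.4086 0.1972 0.0623] tool [-0.0354 -0.0033 -0.0117]
(330, 280) [0.407  0.2041 0.0629] tool [-0.036   0.0038 -0.0121]
(313, 284) [0.4088 0.1973 0.0649] tool [-0.0381 -0.0032 -0.0115]
(330, 284) [0.4072 0.2041 0.0655] tool [-0.0386  0.0037 -0.0119]
(313, 288) [0.4103 0.1975 0.0656] tool [-0.0387 -0.0033 -0.0099]
(330, 288) [0.4064 0.2038 0.0696] tool [-0.0427  0.0036 -0.0128]
(313, 292) [0.4068 0.1971 0.0734] tool [-0.0465 -0.0031 -0.0135]
(330, 292) [0.4059 0.2036 0.073 ] tool [-0.0461  0.0035 -0.0132]
(313, 296) [0.4078 0.1973 0.0746] tool [-0.0477 -0.003  -0.0125]
(330, 296) [0.4063 0.2036 0.0751] tool [-0.0482  0.0034 -0.0129]
```

Depth puts the shut fingertips about 7 mm *behind* the reported TCP (world z ≈ 0.034), not 25 mm ahead as the description says. The cartridge top reads a correct 0.011 in the same image, so the depth is good. I'll open the jaws here and measure the pad ends at that opening.

>>> {"op": "carry_out", "data": {"gripper": 110, "steps": "0 0 0 0 0 0;0 0 0 0 0 0;0 0 0 0 0 0;0 0 0 0 0 0"}}

```text
time_s: 5.45
ee_pos: [0.4192, 0.2023, 0.0264]
eef_rot: [[-0.003, -0.172, 0.985], [-0.002, 0.985, 0.172], [-1.0, -0.001, -0.003]]
wrist_force: [-0.4, -0.0, -0.2]
grip_width: 0.0487
```

```bash
cat >> h.py <<'E'
def cloud(p,d,po,rows,cols):
    """tool-frame points, (r,c,3)"""
    V,U=np.mgrid[rows[0]:rows[1],cols[0]:cols[1]];uv=np.c_[U.ravel(),V.ravel()]
    o,r=rays("wrist",uv,po);M=get_calibration("wrist")["tool_from_camera"];ax=po[1]@(-M[:3,2])
    dd=d[rows[0]:rows[1],cols[0]:cols[1]].ravel();P=o+r*(dd/(r@ax))[:,None]
    return ((P-po[0])@po[1]).reshape(*V.shape,3)
E
python3 - <<'E'
from h import *
p,d,po=shot("w5");print(po[0],bot.get_obs()["grip_width"])
C=cloud(p,d,po,(150,330),(220,420)).reshape(-1,3)
dark=(p[150:330,220:420].max(axis=2)<110).ravel()
for s in(-1,1):
    f=C[dark&(C[:,0]<.005)&(C[:,0]>-.06)&(s*C[:,1]>.01)&(abs(C[:,2])<.02)]
    f=f[np.argsort(-f[:,0])];print(s,len(f),f[:200:20].round(4).tolist())
# world heights profile of cartridge top
w=onplane("wrist",[[320,190]],.012,po);print(w)
E
```

```text
[0.41918088 0.20228274 0.02640632] 0.04868805694560179
-1 2599 [[-0.0043, -0.0249, 0.0031], [-0.0074, -0.0249, 0.0011], [-0.0086, -0.0247, 0.001], [-0.0094, -0.0252, -0.0113], [-0.0103, -0.0246, -0.0048], [-0.011, -0.025, -0.0116], [-0.0116, -0.0247, -0.0003], [-0.0124, -0.0245, -0.0084], [-0.013, -0.0347, -0.0068], [-0.0135, -0.0248, 0.0046]]
1 2547 [[-0.0043, 0.0245, -0.0067], [-0.0067, 0.0241, -0.0069], [-0.008, 0.0287, -0.0116], [-0.0093, 0.0245, -0.0112], [-0.0099, 0.0269, -0.0115], [-0.0106, 0.0298, -0.0118], [-0.0113, 0.0239, 0.0061], [-0.0118, 0.0239, 0.0008], [-0.0125, 0.0339, -0.0076], [-0.0131, 0.0332, -0.008]]
[[0.38424145 0.195737   0.012     ]]
```

>>> {"op": "carry_out", "data": {"steps": "1 0 -0.1 0 0.0 0;2 0 -0.1 0 0 0;2.6 0 -0.1 0 0 0;2.6 0 -0.1 0 0 0"}}

```text
time_s: 5.9
ee_pos: [0.4167, 0.2016, -0.0012]
eef_rot: [[-0.006, -0.172, 0.985], [-0.003, 0.985, 0.172], [-1.0, -0.002, -0.006]]
wrist_force: [-0.4, -0.3, 0.1]
grip_width: 0.0487
```

>>> {"op": "carry_out", "data": {"gripper": 255, "steps": "0 0 0 0 0 0;0 0 0 0 0 0;0 0 0 0 0 0;0 0 0 0 0 0;0 0 0 0 0 0"}}

```text
time_s: 6.4
ee_pos: [0.4183, 0.2021, 0.0006]
eef_rot: [[-0.002, -0.172, 0.985], [-0.002, 0.985, 0.172], [-1.0, -0.001, -0.003]]
wrist_force: [-1.2, 0.5, -0.4]
grip_width: 0.0322
```

Run:
```python
from h import *
p,d,po=shot("w6")
C=cloud(p,d,po,(150,330),(220,420)).reshape(-1,3)
dark=(p[150:330,220:420].max(axis=2)<110).ravel()
f=C[dark&(C[:,0]<.005)&(C[:,0]>-.06)&(abs(C[:,1])>.016)&(abs(C[:,2])<.02)];f=f[np.argsort(-f[:,0])];print(f[:200:20].round(4).tolist())
go([.5777,.203,.17],12.4)
```

```text
[[0.0028, 0.0547, -0.0044], [0.0022, 0.0473, -0.0056], [0.002, 0.0473, 0.0045], [0.0019, 0.0484, -0.0007], [0.0018, 0.0521, -0.0082], [0.0017, 0.0492, 0.0098], [0.0017, 0.0448, -0.0066], [0.0016, 0.0531, -0.0137], [0.0016, 0.0525, -0.0138], [0.0015, 0.0474, 0.001]]
row: -16.98 -2.68 15.68 1.5274 -0.0011 0.0030 | t 6.45 pos [0.4182 0.2021 0.0006] F [ 0.3 -0.  -0.8] w 0.032
```

Gripped: the opening is 32 mm. The cartridge's centre is about 5.4 mm behind the TCP along tool x, and +1.7 mm along tool z. I'll lift and carry it over the magazine.

>>> {"op": "carry_out", "data": {"steps": "-5 0 0 0 0 0;-10 0 0 0 0 0;-15 0 0 0 0 0;-15 -2.7 15.7 1.5274 0 0;-15 -2.7 15.7 1.5274 0 0;-15 -2.7 15.7 1.5274 0 0;-15 -2.7 15.7 1.5274 0 0;-15 -2.7 15.7 1.5274 0 0;-15 -2.7 15.7 1.5274 0 0;-15 -2.7 15.7 1.5274 0 0;-15 -2.7 15.7 1.5274 0 0;-15 -2.7 15.7 1.5274 0 0"}}

```text
time_s: 7.65
ee_pos: [0.5777, 0.2027, 0.1498]
eef_rot: [[-0.003, 0.926, 0.378], [-0.002, 0.378, -0.926], [-1.0, -0.004, 0.001]]
wrist_force: [-0.4, 1.0, 0.0]
grip_width: 0.0322
```

```bash
python3 -c "
from h import *
go(np.array([.5777,.203,.125])-.0017*Rdown(12.4)[:,2],12.4)"
```

```text
row: 2.48 0.05 -0.20 0.1711 0.0009 0.0035 | t 7.65 pos [0.5777 0.2027 0.1498] F [-0.4  1.   0. ] w 0.0322
```

>>> {"op": "carry_out", "data": {"steps": "0 0 -0.2 0.1711 0 0.003;1.5 0 -0.2 0.1711 0 0.003;2.5 0 -0.2 0.1711 0 0.003;2.5 0 -0.2 0.1711 0 0.003;2.5 0 -0.2 0.1711 0 0.003"}}

```text
time_s: 8.15
ee_pos: [0.5764, 0.2044, 0.1239]
eef_rot: [[-0.002, 0.975, 0.223], [-0.001, 0.223, -0.975], [-1.0, -0.002, 0.001]]
wrist_force: [-0.2, -0.3, -0.1]
grip_width: 0.0323
```

Run:
```python
from h import *
go(np.array([.5777,.203,.125])-.0017*Rdown(12.4)[:,2],12.4)
p,d,po=shot("w7")
c=p[110:330,200:440,::-1];cv2.imwrite("pics/c7.png",cv2.resize(c,None,fx=3,fy=2.7,interpolation=cv2.INTER_CUBIC))
```

```text
row: -0.11 0.10 -0.01 0.0080 0.0009 0.0019 | t 8.15 pos [0.5764 0.2044 0.1239] F [-0.2 -0.3 -0.1] w 0.0323
```

View pics/c7.png

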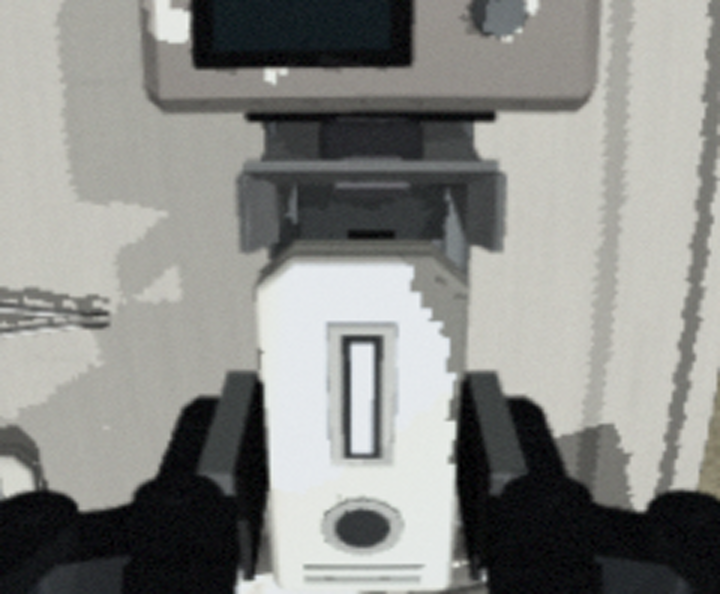

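The held cartridge has its clipped end towards the housing. Its lead edge is at about crop y 250–285, x 258–467. The rear channel spans crop x 240–505 at y≈165, so I need a small +y shift. I'll quantify it.

Run:
```python
from h import *
p,d,po=load("w7")
def T(c,z):
    uv=np.array(c,float)/[3,2.7]+[200-.33,110-.31];w=onplane("wrist",uv,z,po);return ((w-po[0])@po[1]*1000).round(1)[:,1:]
z=po[0][2]+.0114
print("cart lead L,R,front; tail stripes",T([(258,290),(467,290),(360,257),(275,585),(443,585)],z).tolist())
print("chan top corners outL outR, wall back",T([(240,178),(505,178),(240,162),(500,162),(243,248),(503,248)],.103).tolist())
# magazine predicted
m=(np.array([.5777,.203,0])-po[0])@po[1]*1000;print("mag",m[1:].round(1))
a=Rdown(12.4);print(np.degrees(np.arctan2(po[1][1,1],po[1][0,1])))
# depth cross-sections: channel wings
C=cloud(p,d,po,(165,215),(270,375))*1000
for r in(10,15,20,25,30,35): 
    row=C[r];k=(row[:,0]>15)&(row[:,0]<26);print(165+r,[(round(float(a[1]),1),round(float(a[2]),1),round(float(a[0]),1)) for a in row[k][::4]])
```

```text
cart lead L,R,front; tail stripes [[-16.8, -29.4], [15.5, -29.4], [-1.0, -35.5], [-17.2, 37.9], [14.6, 37.9]]
chan top corners outL outR, wall back [[-23.2, -40.9], [25.7, -41.0], [-23.1, -44.3], [24.6, -44.3], [-23.2, -25.7], [26.0, -25.8]]
mag [1.2 1.5]
12.858180683401375
175 [(-24.1, -41.3, 20.8), (-22.0, -41.1, 21.5), (-19.8, -41.0, 21.9), (-17.5, -41.1, 21.4), (-15.4, -40.7, 22.9), (-13.1, -40.8, 22.7), (-10.9, -40.7, 22.9), (-8.7, -40.8, 22.7), (-6.4, -40.9, 21.9), (-4.2, -40.8, 22.3), (-2.0, -40.5, 23.5), (0.2, -41.1, 21.4), (2.4, -40.8, 22.6), (4.6, -40.9, 22.2), (6.9, -40.9, 22.3), (9.1, -40.8, 22.6), (11.4, -40.5, 23.8), (13.5, -41.0, 21.6), (15.9, -40.6, 23.4), (18.2, -40.5, 23.7), (20.3, -40.7, 23.0), (22.5, -40.9, 22.4), (24.6, -41.1, 21.6)]
180 [(-24.2, -38.4, 20.9), (-22.0, -38.3, 21.2), (-20.0, -37.7, 23.3), (-17.3, -37.3, 24.9), (1.4, -37.0, 26.0), (20.8, -37.1, 25.6), (22.5, -38.3, 21.4), (24.6, -38.6, 20.4)]
185 [(-23.0, -35.9, 19.7), (-21.2, -35.0, 22.5), (-19.1, -34.4, 24.7), (21.2, -34.6, 23.9), (23.2, -35.3, 21.7), (25.5, -35.3, 21.8)]
190 [(-23.4, -32.5, 21.3), (-21.3, -32.1, 22.5), (-19.2, -31.6, 24.2), (22.4, -31.9, 23.2), (24.3, -32.8, 20.3)]
195 [(-23.5, -29.6, 21.2), (-21.2, -29.4, 21.6), (-19.3, -28.4, 24.7), (20.9, -28.5, 24.3), (22.9, -29.3, 22.0), (25.1, -29.6, 21.1)]
200 [(-23.6, -26.5, 21.3), (-21.2, -26.8, 20.6), (-19.3, -25.7, 23.8), (21.7, -25.4, 24.7), (24.1, -26.5, 21.3)]
```

Shifting +1.6 mm in y. x and yaw fit within 0.5 mm. Descending into the channel mouth in stages while watching the force.

>>> {"op": "carry_out", "data": {"steps": "0 0.16 0 0.008 0 0;1 0.16 0 0.008 0 0;1.6 0.16 0 0.008 0 0;2.2 0.16 0 0.008 0 0;2.6 0.16 0 0.008 0 0;2.6 0.16 0 0.008 0 0"}}

```text
time_s: 8.8
ee_pos: [0.5783, 0.2049, 0.0987]
eef_rot: [[-0.001, 0.977, 0.213], [-0.001, 0.213, -0.977], [-1.0, -0.001, 0.001]]
wrist_force: [-0.3, -0.2, 1.8]
grip_width: 0.032
```

```bash
python3 -c "
from h import *
o=bot.get_obs();print(o['ee_pos'],o['wrist_force'].round(1),o['torque'].round(2),o['eef_rot'].round(3).tolist())"
```

```text
[0.5783269  0.20486721 0.09872633] [-0.3 -0.2  1.8] [-0.09  0.14 -0.  ] [[-0.001, 0.977, 0.213], [-0.001, 0.213, -0.977], [-1.0, -0.001, 0.001]]
```

>>> {"op": "carry_out", "data": {"steps": "0.4 0 0 0 0 0;0.8 0 0 0 0 0;1.2 0 0 0 0 0;1.6 0 0 0 0 0;2.0 0 0 0 0 0;2.3 0 0 0 0 0;2.5 0 0 0 0 0;2.5 0 0 0 0 0"}}

```text
time_s: 9.6
ee_pos: [0.5795, 0.2075, 0.0785]
eef_rot: [[0.003, 0.977, 0.214], [0.003, 0.214, -0.977], [-1.0, 0.003, -0.002]]
wrist_force: [-11.1, 5.8, 22.7]
grip_width: 0.0322
```

```bash
python3 -c "
from h import *
o=bot.get_obs();print(o['ee_pos'],o['wrist_force'].round(1),o['torque'].round(2),o['grip_width'])
p,d,po=shot('w8')
c=p[110:330,200:440,::-1];cv2.imwrite('pics/c8.png',cv2.resize(c,None,fx=2.5,fy=2.5,interpolation=cv2.INTER_CUBIC))"
```

```text
[0.5794503  0.20754053 0.07847664] [-11.1   5.8  22.7] [0.42 1.72 0.1 ] 0.032158642392152034
```

View pics/c8.png

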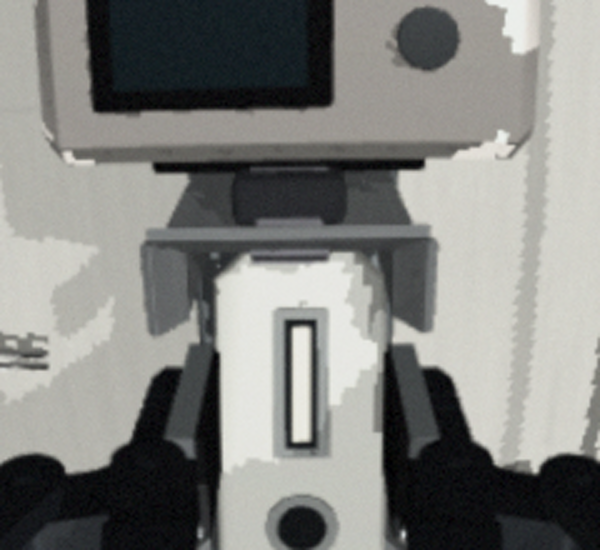

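The crop shows the cartridge deep in the channel with the rear catch at crop (290,257). The force is 23 N up with some side load, and it isn't clearly snapped. I'll measure the cartridge's height and tilt from depth.

```bash
cat >> h.py <<'E'
def face(n):
    """fit plane to the white face between the fingers; print its world height along reader axis"""
    p,d,po=load(n);C=cloud(p,d,po,(200,345),(296,345));W=C.reshape(-1,3)@po[1].T+po[0]
    g=p[200:345,296:345].min(axis=2).ravel();k=(g>130)&(abs(C.reshape(-1,3)[:,1])<.014)&(W[:,2]>.06)
    X=C.reshape(-1,3)[k];A=np.c_[np.ones(len(X)),X[:,2],X[:,1]];h=W[k][:,2]
    m=np.ones(len(h),bool)
    for _ in range(4):
        s=np.linalg.lstsq(A[m],h[m],rcond=None)[0];r=h-A@s;m=abs(r)<.0025
    print("top z at TCP %.4f lead(-38) %.4f tail(+38) %.4f across/10mm %.4f n %d span z %.3f..%.3f"%(s[0],s[0]-.038*s[1],s[0]+.038*s[1],s[2]*.01,m.sum(),X[m,2].min(),X[m,2].max()))
E
python3 -c "
from h import *
face('w7');face('w8')"
```

```text
top z at TCP 0.1344 lead(-38) 0.1342 tail(+38) 0.1346 across/10mm 0.0000 n 5565 span z -0.035..0.042
top z at TCP 0.0927 lead(-38) 0.0775 tail(+38) 0.1078 across/10mm 0.0001 n 5332 span z -0.030..0.036
```

The cartridge pitched about its pads. The lead is down under the rear catch (top 0.0775) and the tail is up on the front catch (0.108). I'll release it, then press the tail down with shut fingertips.

>>> {"op": "carry_out", "data": {"gripper": 110, "steps": "-0.4 0 0 0 0 0;-0.4 0 0 0 0 0;-0.4 0 0 0 0 0;-0.4 0 0 0 0 0;-6 0 0 0 0 0;-6 0 0 0 0 0;-6 0 0 0 0 0"}}

```text
time_s: 10.35
ee_pos: [0.5804, 0.2051, 0.1363]
eef_rot: [[0.005, 0.977, 0.213], [0.0, 0.213, -0.977], [-1.0, 0.005, 0.001]]
wrist_force: [0.6, -0.5, -0.1]
grip_width: 0.0484
```

```bash
python3 -c "
from h import *
o=bot.get_obs();print(o['ee_pos'],o['wrist_force'].round(1))
p,d,po=shot('w9');face('w9')
c=p[80:330,200:440,::-1];cv2.imwrite('pics/c9.png',cv2.resize(c,None,fx=2.4,fy=2.4,interpolation=cv2.INTER_CUBIC))"
```

```text
[0.58037939 0.20513356 0.13634289] [ 0.6 -0.5 -0.1]
top z at TCP 0.0981 lead(-38) 0.0874 tail(+38) 0.1087 across/10mm -0.0000 n 3298 span z -0.019..0.039
```

View pics/c9.png

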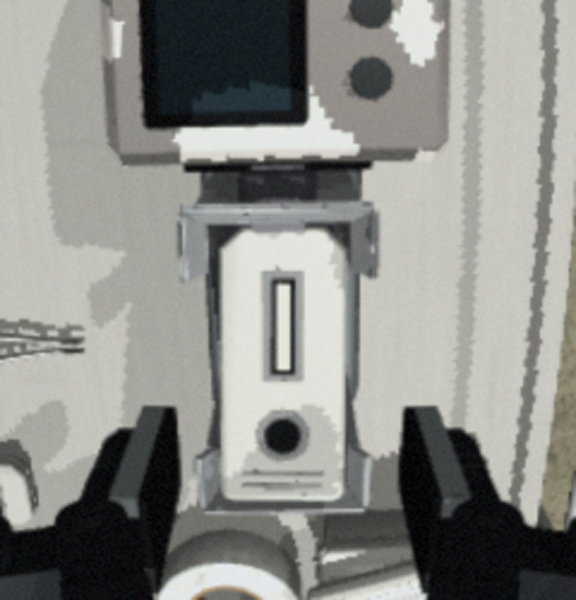

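The crop shows the lead held under the rear catch, with the tail up on the front catch near (280,490). The cartridge is centred in the channel. I'll press the tail with shut fingers.

```bash
python3 -c "
from h import *
go([.5829,.1796,.115],12.4)"
```

```text
row: 1.94 -0.17 2.55 -0.0020 0.0010 -0.0014 | t 10.4 pos [0.5791 0.2048 0.1344] F [-0.5 -0.  -0.3] w 0.0484
```

>>> {"op": "carry_out", "data": {"gripper": 255, "steps": "0 -0.2 2.55 0 0 0;0 -0.2 2.55 0 0 0;0 -0.2 2.55 0 0 0;0 -0.2 2.55 0 0 0;1.9 -0.2 2.55 0 0 0;2.9 -0.2 2.55 0 0 0;3.4 -0.2 2.55 0 0 0;3.9 -0.2 2.55 0 0 0;4.4 -0.2 2.55 0 0 0;4.9 -0.2 2.55 0 0 0;5.2 -0.2 2.55 0 0 0"}}

```text
time_s: 11.5
ee_pos: [0.5821, 0.1796, 0.0821]
eef_rot: [[0.0, 0.977, 0.213], [-0.001, 0.213, -0.977], [-1.0, -0.0, 0.001]]
wrist_force: [-1.6, -1.9, 5.8]
grip_width: -0.0003
```

```bash
python3 -c "
from h import *
go([.5829,.1796,.077],12.4)"
```

```text
row: 0.51 0.08 0.02 -0.0017 0.0009 0.0000 | t 11.5 pos [0.5821 0.1796 0.0821] F [-1.6 -1.9  5.8] w -0.0003
```

>>> {"op": "carry_out", "data": {"steps": "0.3 0 0 0 0 0;0.6 0 0 0 0 0;0.8 0 0 0 0 0;0.8 0 0 0 0 0"}}

```text
time_s: 11.9
ee_pos: [0.5821, 0.1796, 0.0745]
eef_rot: [[0.0, 0.977, 0.213], [-0.001, 0.213, -0.977], [-1.0, 0.0, 0.001]]
wrist_force: [-1.8, -0.7, 6.0]
grip_width: -0.0001
```

>>> {"op": "carry_out", "data": {"steps": "-3 0 -1 0 0 0;-6 0 -2 0 0 0;-6 0 -2.5 0 0 0;-6 0 -2.5 0 0 0;-6 0 -2.5 0 0 0"}}

```text
time_s: 12.4
ee_pos: [0.5757, 0.2038, 0.1326]
eef_rot: [[-0.002, 0.977, 0.213], [-0.001, 0.213, -0.977], [-1.0, -0.002, 0.001]]
wrist_force: [0.7, -0.0, 0.0]
grip_width: -0.0
```

```bash
python3 -c "
from h import *
o=bot.get_obs();print(o['ee_pos'],o['wrist_force'].round(1))
p,d,po=shot('w10');face('w10')
c=p[80:330,200:440,::-1];cv2.imwrite('pics/c10.png',cv2.resize(c,None,fx=2.4,fy=2.4,interpolation=cv2.INTER_CUBIC))
go([.515,-.0552,.03],-81)"
```

```text
[0.57574442 0.20378961 0.13258436] [ 0.7 -0.   0. ]
top z at TCP 0.0870 lead(-38) 0.0873 tail(+38) 0.0867 across/10mm 0.0001 n 1960 span z -0.019..0.024
row: 10.29 -11.41 23.99 1.6284 0.0030 0.0013 | t 12.45 pos [0.5756 0.2036 0.1323] F [-0.3  1.3 -0.4] w 0.0002
```

The cartridge now reads level at top z 0.087, which fits it being held at 0.088. Before going to T2 I'll check where the tall bottle and vials are.

```bash
python3 -c "
from h import *
print('bottle scene',onplane('scene',[[329,131]],.119),'side',onplane('side',[[397,223]],.119))
p,d,po=load('w1')
C=cloud(p,d,po,(190,300),(380,480)).reshape(-1,3)@po[1].T+po[0]
k=C[:,2]>.062;q=C[k]
H,xe,ye=np.histogram2d(q[:,0],q[:,1],bins=[np.arange(.5,.76,.02),np.arange(-.2,.06,.02)])
for i in range(len(xe)-1):
  for j in range(len(ye)-1):
    if H[i,j]>3:
      m=(abs(q[:,0]-xe[i]-.01)<.01)&(abs(q[:,1]-ye[j]-.01)<.01);print('%.2f %.2f n%d zmax %.3f'%(xe[i]+.01,ye[j]+.01,H[i,j],np.percentile(q[m,2],95)))
" | head -60
```

```text
bottle scene [[ 0.63877262 -0.09171978  0.119     ]] side [[ 0.63248377 -0.10619249  0.119     ]]
0.57 -0.15 n12 zmax 0.065
0.59 -0.15 n24 zmax 0.065
0.61 -0.15 n26 zmax 0.065
0.61 -0.05 n30 zmax 0.074
0.61 -0.03 n20 zmax 0.074
0.61 -0.01 n105 zmax 0.075
0.61 0.01 n4 zmax 0.070
0.63 -0.09 n8 zmax 0.080
0.63 -0.07 n52 zmax 0.087
0.63 -0.05 n109 zmax 0.075
0.63 -0.03 n51 zmax 0.075
0.63 -0.01 n61 zmax 0.075
0.65 -0.09 n28 zmax 0.098
0.65 -0.07 n31 zmax 0.087
0.65 -0.05 n14 zmax 0.075
0.71 -0.13 n5 zmax 0.064
0.71 -0.11 n17 zmax 0.065
0.73 -0.11 n23 zmax 0.065
```

Bottle at (0.637,-0.097) and vials near (0.62,-0.02): all clear of the T2 grasp. Moving to T2.

>>> {"op": "carry_out", "data": {"gripper": 110, "steps": "-3 0 0 0 0 0;-3 -11.4 24 1.625 0 0;-3 -11.4 24 1.625 0 0;-3 -11.4 24 1.625 0 0;-3 -11.4 24 1.625 0 0;-3 -11.4 24 1.625 0 0;-3 -11.4 24 1.625 0 0;-3 -11.4 24 1.625 0 0;-3 -11.4 24 1.625 0 0;-3 -11.4 24 1.625 0 0;-3 -11.4 24 1.625 0 0;-3 -11.4 24 1.625 0 0"}}

```text
time_s: 13.65
ee_pos: [0.5155, -0.055, 0.1627]
eef_rot: [[-0.002, 0.153, -0.988], [-0.0, -0.988, -0.153], [-1.0, -0.0, 0.002]]
wrist_force: [0.0, 1.4, 0.0]
grip_width: 0.0486
```

Run:
```python
from h import *
p,d,po=shot("w11")
for thr in(205,215,225):
    for r in carts(p,po,thr): print(thr,[np.round(v,4).tolist() for v in r])
go([.5145,-.0553,.001],-80.8)
```

```text
205 [0.5148, -0.0557, 73.4529, 32.8105, 8.1261, [324.0, 182.0]]
215 [0.5148, -0.0557, 73.3297, 32.1046, 8.8478, [323.0, 184.0]]
225 [0.5148, -0.0557, 71.6209, 30.8392, 7.93, [318.0, 177.0]]
225 [0.5698, 0.2906, 82.4061, 41.2628, -78.0722, [54.0, 100.0]]
225 [0.5813, 0.3966, 60.9309, 43.8997, -75.735, [12.0, 93.0]]
row: 16.18 0.02 0.07 -0.0120 0.0023 0.0001 | t 13.7 pos [ 0.5155 -0.0549  0.1628] F [-0.4  0.1  0.6] w 0.0486
```

>>> {"op": "carry_out", "data": {"steps": "5 0.07 0.08 0.006 0.002 0;10 0.07 0.08 0.006 0.002 0;14 0.07 0.08 0.006 0.002 0;16.2 0.07 0.08 0.006 0.002 0;16.2 0.07 0.08 0.006 0.002 0;16.2 0.07 0.08 0.006 0.002 0"}}

```text
time_s: 14.3
ee_pos: [0.5153, -0.0558, 0.002]
eef_rot: [[0.0, 0.155, -0.988], [-0.0, -0.988, -0.155], [-1.0, 0.0, -0.0]]
wrist_force: [0.7, 0.1, 1.0]
grip_width: 0.0487
```

>>> {"op": "carry_out", "data": {"gripper": 255, "steps": "0 0 0 0 0 0;0 0 0 0 0 0;0 0 0 0 0 0;0 0 0 0 0 0"}}

```text
time_s: 14.7
ee_pos: [0.5172, -0.056, 0.004]
eef_rot: [[0.005, 0.154, -0.988], [-0.001, -0.988, -0.154], [-1.0, 0.002, -0.005]]
wrist_force: [-0.7, -0.2, 6.2]
grip_width: 0.0319
```

Run:
```python
from h import *
o=bot.get_obs();print((np.array([.5148,-.0557,.006])-o["ee_pos"])@o["eef_rot"]*1000, o["eef_rot"].round(3).tolist())
go([.5777,.203,.125],12.4)
```

```text
[-2.00635056 -0.70601764  2.29528271] [[0.005, 0.154, -0.988], [-0.001, -0.988, -0.154], [-1.0, 0.002, -0.005]]
row: -12.10 -24.64 -10.03 -1.6324 -0.0019 -0.0055 | t 14.7 pos [ 0.5172 -0.056   0.004 ] F [-0.7 -0.2  6.2] w 0.0319
```

>>> {"op": "carry_out", "data": {"steps": "-5 0 0 0 0 0;-10 0 0 0 0 0;-15 0 0 0 0 0;-15 -24.6 -10 -1.6324 0 0;-15 -24.6 -10 -1.6324 0 0;-15 -24.6 -10 -1.6324 0 0;-15 -24.6 -10 -1.6324 0 0;-15 -24.6 -10 -1.6324 0 0;-15 -24.6 -10 -1.6324 0 0;-15 -24.6 -10 -1.6324 0 0;-15 -24.6 -10 -1.6324 0 0;-15 -24.6 -10 -1.6324 0 0"}}

```text
time_s: 15.9
ee_pos: [0.5762, 0.2033, 0.1525]
eef_rot: [[0.002, 0.998, -0.059], [-0.001, -0.059, -0.998], [-1.0, 0.002, 0.0]]
wrist_force: [0.2, -0.4, -0.8]
grip_width: 0.0322
```

```bash
python3 -c "
from h import *
go([.5777,.203,.125],12.4)"
```

```text
row: 2.75 0.14 0.02 -0.2755 0.0007 -0.0023 | t 15.9 pos [0.5762 0.2033 0.1525] F [ 0.2 -0.4 -0.8] w 0.0322
```

>>> {"op": "carry_out", "data": {"steps": "0 0.1 0 -0.2755 0 0;0 0.1 0 -0.2755 0 0;1.5 0.1 0 -0.2755 0 0;2.7 0.1 0 -0.2755 0 0;2.7 0.1 0 -0.2755 0 0;2.7 0.1 0 -0.2755 0 0"}}

```text
time_s: 16.5
ee_pos: [0.5767, 0.2026, 0.1241]
eef_rot: [[0.0, 0.979, 0.206], [-0.001, 0.206, -0.979], [-1.0, -0.0, 0.001]]
wrist_force: [0.8, 0.0, -0.2]
grip_width: 0.0316
```

```bash
cat >> h.py <<'E'
def mouth(n):
    """tool-frame (mm) y-centre of the rear channel's wings and of the held cartridge's edges"""
    p,d,po=load(n);C=cloud(p,d,po,(150,330),(250,400));W=po[0][2]-C[...,0]
    P=C.reshape(-1,3)*1000;h=W.ravel()*1000
    k=(h>97)&(h<106)&(abs(P[:,1])<32)&(P[:,2]>-39)&(P[:,2]<-29);y=P[k,1]
    print("wings y",np.percentile(y,[2,98]).round(1),"mid",np.percentile(y,[2,98]).mean().round(2))
    g=p[150:330,250:400].min(axis=2).ravel();q=(g>140)&(h>110)&(abs(P[:,1])<20)&(abs(P[:,2])<45)
    rect=cv2.minAreaRect(P[q][:,1:].astype(np.float32));print("cart y,z",np.round(rect[0],1),np.round(rect[1],1),round(rect[2],1),"y mid",np.percentile(P[q,1],[1,99]).mean().round(2))
    o=(np.array([.5777,.203,0])-po[0])@po[1]*1000;print("mag est y,z",o[1:].round(1),"yaw",np.degrees(np.arctan2(po[1][1,1],po[1][0,1])).round(2),po[0].round(4))
E
python3 -c "
from h import *
shot('w12');face('w12');mouth('w12');mouth('w7')"
```

```text
top z at TCP 0.1310 lead(-38) 0.1308 tail(+38) 0.1311 across/10mm -0.0000 n 5509 span z -0.036..0.040
wings y [-24.4  25.5] mid 0.53
cart y,z [-0.7  1.7] [35.7 76. ] 1.2 y mid -1.15
mag est y,z [ 1.  -0.3] yaw 11.9 [0.5767 0.2026 0.1241]
wings y [-23.3  25.6] mid 1.14
cart y,z [-0.5  3.6] [36.  76.5] 0.9 y mid -0.88
mag est y,z [1.2 1.5] yaw 12.86 [0.5764 0.2044 0.1239]
```

T2 sits about 2 mm too far towards the front (probably why T1's tail hung up) and about 1.4 mm off in y. I'll correct both and descend.

>>> {"op": "carry_out", "data": {"steps": "0 0.14 -0.17 -0.008 0 0;0.8 0.14 -0.17 -0.008 0 0;1.4 0.14 -0.17 -0.008 0 0;1.9 0.14 -0.17 -0.008 0 0;1.9 0.14 -0.17 -0.008 0 0"}}

```text
time_s: 17.05
ee_pos: [0.5777, 0.2045, 0.1048]
eef_rot: [[-0.0, 0.977, 0.215], [-0.001, 0.215, -0.977], [-1.0, -0.0, 0.001]]
wrist_force: [-0.2, 0.7, -0.8]
grip_width: 0.0319
```

>>> {"op": "carry_out", "data": {"steps": "0.4 0 0 0 0 0;0.8 0 0 0 0 0;1.2 0 0 0 0 0;1.6 0 0 0 0 0;2 0 0 0 0 0;2.4 0 0 0 0 0;2.8 0 0 0 0 0;2.9 0 0 0 0 0"}}

```text
time_s: 17.85
ee_pos: [0.5794, 0.2047, 0.0785]
eef_rot: [[0.004, 0.976, 0.216], [-0.001, 0.216, -0.976], [-1.0, 0.004, 0.001]]
wrist_force: [-2.9, -1.3, 9.1]
grip_width: 0.0315
```

```bash
python3 -c "
from h import *
o=bot.get_obs();print(o['ee_pos'],o['wrist_force'].round(1),o['torque'].round(2))
shot('w13');face('w13')"
```

```text
[0.57936643 0.20470207 0.07852328] [-2.9 -1.3  9.1] [-0.21  0.54  0.08]
top z at TCP 0.0855 lead(-38) 0.0855 tail(+38) 0.0855 across/10mm 0.0000 n 4682 span z -0.034..0.035
```

T2 went in level, with its top at 0.0855 and only the spring load of about 9 N. I'll press 2.5 mm more, release and withdraw.

>>> {"op": "carry_out", "data": {"steps": "0.25 0 0 0 0 0;0.25 0 0 0 0 0"}}

```text
time_s: 18.1
ee_pos: [0.5793, 0.2047, 0.0761]
eef_rot: [[0.004, 0.976, 0.216], [-0.001, 0.216, -0.976], [-1.0, 0.003, 0.001]]
wrist_force: [-2.2, -0.7, 7.4]
grip_width: 0.0321
```

>>> {"op": "carry_out", "data": {"gripper": 110, "steps": "0 0 0 0 0 0;0 0 0 0 0 0;0 0 0 0 0 0;-3 0 0 0 0 0;-6 0 0 0 0 0;-6 0 0 0 0 0;-6 0 0 0 0 0"}}

```text
time_s: 18.8
ee_pos: [0.5791, 0.2049, 0.1356]
eef_rot: [[0.004, 0.976, 0.216], [-0.0, 0.216, -0.976], [-1.0, 0.004, 0.001]]
wrist_force: [0.2, -1.5, -0.1]
grip_width: 0.0485
```

```bash
python3 -c "
from h import *
shot('w14');face('w14')
go([.4498,.0632,.16],-77.6)"
```

```text
top z at TCP 0.0871 lead(-38) 0.0872 tail(+38) 0.0869 across/10mm -0.0000 n 2484 span z -0.018..0.038
row: -2.59 -15.58 11.05 1.5716 -0.0004 -0.0020 | t 18.85 pos [0.5782 0.2047 0.1342] F [ 0.7 -0.1  1.1] w 0.0485
```

T2 is held level at 0.087. Next is the control.

>>> {"op": "carry_out", "data": {"steps": "-2.6 0 0 0 0 0;-2.6 -15.6 11.05 1.5716 0 0;-2.6 -15.6 11.05 1.5716 0 0;-2.6 -15.6 11.05 1.5716 0 0;-2.6 -15.6 11.05 1.5716 0 0;-2.6 -15.6 11.05 1.5716 0 0;-2.6 -15.6 11.05 1.5716 0 0;-2.6 -15.6 11.05 1.5716 0 0;-2.6 -15.6 11.05 1.5716 0 0;-2.6 -15.6 11.05 1.5716 0 0;-2.6 -15.6 11.05 1.5716 0 0;-2.6 -15.6 11.05 1.5716 0 0"}}

```text
time_s: 20.05
ee_pos: [0.4488, 0.0633, 0.1588]
eef_rot: [[-0.001, 0.21, -0.978], [-0.0, -0.978, -0.21], [-1.0, 0.0, 0.001]]
wrist_force: [-0.3, -0.5, 0.3]
grip_width: 0.0486
```

Run:
```python
from h import *
p,d,po=shot("w15")
for thr in(200,205,215,225):
    for r in carts(p,po,thr): print(thr,[np.round(v,4).tolist() for v in r])
go([.4498,.0632,.002],-77.6)
c=p[60:330,140:480,::-1];cv2.imwrite('pics/c15.png',cv2.resize(c,None,fx=2,fy=2))
```

```text
200 [0.4503, 0.063, 72.6087, 32.198, 12.9931, [318.0, 184.0]]
200 [0.5936, 0.2473, 90.7912, 39.042, -77.0327, [163.0, 16.0]]
205 [0.4504, 0.063, 72.5488, 32.1169, 12.8949, [318.0, 182.0]]
205 [0.5937, 0.2468, 89.7744, 38.7678, -77.2227, [165.0, 16.0]]
215 [0.4503, 0.0634, 72.5515, 30.9911, 12.943, [319.0, 177.0]]
215 [0.5936, 0.2472, 88.8559, 37.8923, -77.4686, [163.0, 16.0]]
225 [0.5908, 0.2451, 84.7346, 29.5605, -79.3793, [178.0, 19.0]]
row: 15.69 0.02 -0.11 -0.0069 0.0009 -0.0002 | t 20.1 pos [0.4488 0.0633 0.1589] F [ 0.6  0.9 -1. ] w 0.0486
```

View pics/c15.png

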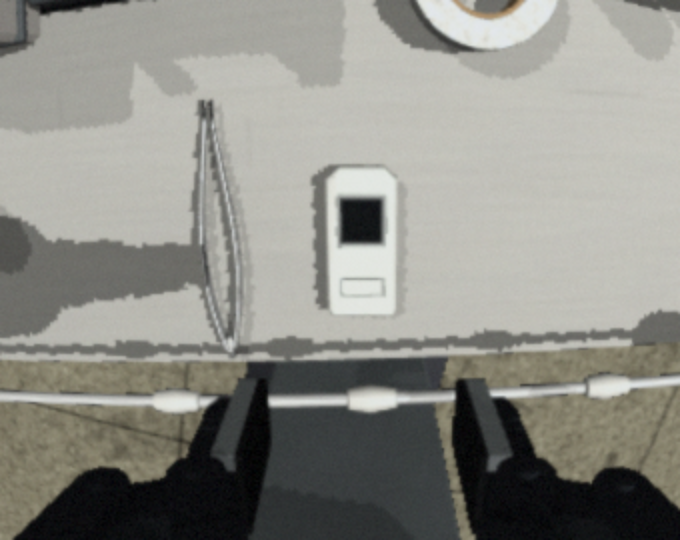

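The control at crop (362,240) has its broad window and its clipped end up (+x). The forceps are well clear. I'll grip it.

>>> {"op": "carry_out", "data": {"steps": "5 0.05 -0.15 -0.013 0 0;10 0.05 -0.15 -0.013 0 0;14 0.05 -0.15 -0.013 0 0;15.7 0.05 -0.15 -0.013 0 0;15.7 0.05 -0.15 -0.013 0 0;15.7 0.05 -0.15 -0.013 0 0"}}

```text
time_s: 20.7
ee_pos: [0.4513, 0.063, 0.0032]
eef_rot: [[0.001, 0.228, -0.974], [-0.0, -0.974, -0.228], [-1.0, 0.001, -0.0]]
wrist_force: [-0.1, 0.7, 0.5]
grip_width: 0.0483
```

>>> {"op": "carry_out", "data": {"gripper": 255, "steps": "0 0 0 0 0 0;0 0 0 0 0 0;0 0 0 0 0 0;0 0 0 0 0 0"}}

```text
time_s: 21.1
ee_pos: [0.4535, 0.0629, 0.0053]
eef_rot: [[0.006, 0.228, -0.974], [-0.001, -0.974, -0.228], [-1.0, 0.002, -0.005]]
wrist_force: [-0.8, 0.8, 6.6]
grip_width: 0.0313
```

Run:
```python
from h import *
go([.578,.204,.15],12.4)
```

```text
row: -14.41 -10.87 -15.41 -1.5575 -0.0027 -0.0057 | t 21.1 pos [0.4535 0.0629 0.0053] F [-0.8  0.8  6.6] w 0.0313
```

>>> {"op": "carry_out", "data": {"steps": "-5 0 0 0 0 0;-10 0 0 0 0 0;-15 0 0 0 0 0;-15 -10.9 -15.4 -1.5575 0 0;-15 -10.9 -15.4 -1.5575 0 0;-15 -10.9 -15.4 -1.5575 0 0;-15 -10.9 -15.4 -1.5575 0 0;-15 -10.9 -15.4 -1.5575 0 0;-15 -10.9 -15.4 -1.5575 0 0;-15 -10.9 -15.4 -1.5575 0 0;-15 -10.9 -15.4 -1.5575 0 0;-15 -10.9 -15.4 -1.5575 0 0"}}

```text
time_s: 22.3
ee_pos: [0.5768, 0.2043, 0.1543]
eef_rot: [[0.003, 1.0, 0.015], [-0.0, 0.015, -1.0], [-1.0, 0.003, 0.0]]
wrist_force: [-0.1, -0.3, -0.6]
grip_width: 0.0313
```

```bash
python3 -c "
from h import *
go([.5775,.2040,.124],12.4)"
```

```text
row: 3.03 0.06 0.03 -0.2013 0.0007 -0.0029 | t 22.3 pos [0.5768 0.2043 0.1543] F [-0.1 -0.3 -0.6] w 0.0313
```

>>> {"op": "carry_out", "data": {"steps": "0 0.05 0 -0.2 0 -0.003;0 0.05 0 -0.2 0 -0.003;1.5 0.05 0 -0.2 0 -0.003;3 0.05 0 -0.2 0 -0.003;3 0.05 0 -0.2 0 -0.003;3 0.05 0 -0.2 0 -0.003"}}

```text
time_s: 22.9
ee_pos: [0.5763, 0.204, 0.1223]
eef_rot: [[-0.003, 0.978, 0.206], [-0.001, 0.206, -0.978], [-1.0, -0.003, 0.001]]
wrist_force: [-0.6, 0.1, 0.7]
grip_width: 0.0314
```

```bash
python3 -c "
from h import *
shot('w16');face('w16');mouth('w16');mouth('w12')"
```

```text
top z at TCP 0.1279 lead(-38) 0.1277 tail(+38) 0.1281 across/10mm -0.0000 n 4400 span z -0.036..0.040
wings y [-24.2  25.1] mid 0.45
cart y,z [-0.6  2.1] [35.1 75.5] 0.5 y mid -1.09
mag est y,z [1.6 1.2] yaw 11.91 [0.5763 0.204  0.1223]
wings y [-24.4  25.5] mid 0.53
cart y,z [-0.7  1.7] [35.7 76. ] 1.2 y mid -1.14
mag est y,z [ 1.  -0.3] yaw 11.9 [0.5767 0.2026 0.1241]
```

Good: only −0.7 mm in z and +1.5 mm in y are needed. Inserting the control.

>>> {"op": "carry_out", "data": {"steps": "0 0.15 -0.07 -0.008 0 0;0.6 0.15 -0.07 -0.008 0 0;1.2 0.15 -0.07 -0.008 0 0;1.6 0.15 -0.07 -0.008 0 0;1.6 0.15 -0.07 -0.008 0 0"}}

```text
time_s: 23.45
ee_pos: [0.5778, 0.205, 0.1065]
eef_rot: [[-0.003, 0.977, 0.215], [-0.001, 0.215, -0.977], [-1.0, -0.003, 0.001]]
wrist_force: [-0.0, -0.3, 0.0]
grip_width: 0.0315
```

>>> {"op": "carry_out", "data": {"steps": "0.4 0 0 0 0 0;0.8 0 0 0 0 0;1.2 0 0 0 0 0;1.6 0 0 0 0 0;2 0 0 0 0 0;2.4 0 0 0 0 0;2.8 0 0 0 0 0;3.0 0 0 0 0 0"}}

```text
time_s: 24.25
ee_pos: [0.5792, 0.2053, 0.0794]
eef_rot: [[0.001, 0.977, 0.215], [-0.001, 0.215, -0.977], [-1.0, 0.0, 0.001]]
wrist_force: [-5.0, -1.5, 11.5]
grip_width: 0.0312
```

```bash
python3 -c "
from h import *
o=bot.get_obs();print(o['ee_pos'],o['wrist_force'].round(1),o['torque'].round(2))
shot('w17');face('w17')"
```

```text
[0.57918431 0.20527811 0.07942756] [-5.  -1.5 11.5] [-0.18  0.77  0.11]
top z at TCP 0.0851 lead(-38) 0.0851 tail(+38) 0.0851 across/10mm 0.0000 n 3601 span z -0.033..0.034
```

>>> {"op": "carry_out", "data": {"steps": "0.3 0 0 0 0 0;0.3 0 0 0 0 0"}}

```text
time_s: 24.5
ee_pos: [0.5791, 0.2053, 0.0763]
eef_rot: [[0.001, 0.977, 0.215], [-0.001, 0.215, -0.977], [-1.0, 0.0, 0.001]]
wrist_force: [-3.5, -0.5, 8.2]
grip_width: 0.0316
```

>>> {"op": "carry_out", "data": {"gripper": 110, "steps": "0 0 0 0 0 0;0 0 0 0 0 0;0 0 0 0 0 0;-3 0 0 0 0 0;-6 0 0 0 0 0;-9 0 0 0 0 0;-12 0 3 0 0 0;-12 0 3 0 0 0;-12 0 3 0 0 0"}}

```text
time_s: 25.4
ee_pos: [0.5856, 0.1756, 0.1953]
eef_rot: [[0.001, 0.977, 0.214], [-0.0, 0.214, -0.977], [-1.0, 0.001, 0.001]]
wrist_force: [-0.5, -0.3, -0.2]
grip_width: 0.0484
```

```bash
python3 -c "
from h import *
p,d,po=shot('w18')
C=cloud(p,d,po,(30,300),(200,440)).reshape(-1,3);W=C@po[1].T+po[0]
R=Rdown(12.4);L=(W-np.array([.5777,.203,0]));x=-(L@R[:,2]);y=L@R[:,1]
g=p[30:300,200:440].min(axis=2).ravel()
for a in(-30,-20,0,20,30):
    k=(abs(x*1000-a)<3)&(abs(y)<.012)&(g>120);print(a,k.sum(),np.median(W[k,2]).round(4))
c=p[20:330,180:460,::-1];cv2.imwrite('pics/c18.png',cv2.resize(c,None,fx=1.9,fy=1.9,interpolation=cv2.INTER_CUBIC));print(bot.get_obs()['wrist_force'])"
```

```text
-30 173 0.087
-20 188 0.0873
0 121 0.0873
20 46 0.0875
30 211 0.0868
[ 0.08903308  0.93291578 -0.90675851]
```

```bash
python3 -c "
from h import *
print(bot.finish_job())"
```

```text
the job is handed in; nothing more can be done
None
```

All three cartridges are in the magazine, with the control on top, and I handed the job in at about 25.5 s of the 72 s allowed. They went in as test 1, test 2, then control, each face up with its clipped end towards the housing.

**Final checks:**
- **Seating:** with the arm withdrawn, depth readings along the control's face gave 86.8 to 87.5 mm at every point. It is level and agrees with the 88 mm of a held cartridge within measuring error. The two tests read level at about 87 mm when each was released.
- **Contact:** the wrist force after withdrawing was only noise, so the robot was touching nothing.
- **Not confirmed by eye:** the last picture was refused because the 12-picture limit was used up. Whether the catches had snapped over is inferred from the heights, as I had no reading of the catches. I also took no final picture of the other things on the trolley; the moves were planned to stay clear of them.

**What went wrong or disagreed:**
- **First grasp missed:** the jaws shut above test 1. Depth showed the fingertips about 7 mm behind the reported TCP, not 25 mm ahead as described. I corrected for this from then on.
- **Test 1 tipped going in:** its lead end latched but its tail stayed up, most likely because I placed it about 2 mm too far from the housing. I released it and pressed the tail down with shut fingers, after which it read level. I corrected the placing for the other two, and they went straight in.

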